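Hold a steriliser wand centred in a lidded baby cup

TASK

Take the flat-handled steriliser wand by its top edge, slide it straight up out of its slotted dock, and lower its glass lamp rod through the guide hole in the yellow lid of the stainless cup, never touching the cup or lid with the wand, until the dark band on the rod is level with the top of the lid's collar. Hold it there, upright, still and in the centre of the hole, for two seconds, and finish while still holding it like that: do not let go. Leave the lidded cup, the open cup, the bowl, the jar and the spoon case where they stand.

Things in the scene. Friction and masses are not known exactly. Their poses are not given: they have to be found in the camera images.
- wand: Loose steriliser wand, 145 mm long, about 90 g, upright in the dock, handle up. Origin: lower tip of the lamp rod; z runs up to the handle. Pale violet glass rod, 8 mm diameter, z = 0 to 70 mm; teal flat handle, z = 70 to 145 mm, 9 mm thick along x, 48 mm wide along y, to be gripped across its thickness.
- wand_band (a point): Centre of the 8 mm tall dark band on the lamp rod, on the rod's axis, 50 mm above the tip. Axes as the wand's.
- wand_grip (a point): Suggested grip point in the wand's handle, on its axis, 121 mm above the rod tip and 24 mm below the handle's top edge; fingers closing along the wand's x with the TCP here stay about 6 mm above the dock. Axes as the wand's.
- dock: White slotted stand fixed to the counter, base 80 (x) by 90 (y) mm, 108 mm tall. Origin: centre of its underside, z up; axes agree with the wand's at the start. Top slot 12 mm (x) by 52 mm (y), 26 mm deep to a ledge at z = 82 mm that carries the handle's lower edge; the rod hangs free below, tip at z = 12 mm. The wand comes out straight up; its tip clears the top after 96 mm of lift.
- dock_slot (a point): Centre of the slot's mouth, on the dock's top face, 108 mm above the counter.
- cup: Stainless cup with a yellow lid snapped on (one piece, about 300 g, loose, empty). 90 mm tall in all, rim diameter 84 mm, lid diameter 88 mm with its flat top at 80 mm; at its centre a round collar, 30 mm outside diameter, rises 10 mm more. Origin: centre of its underside, z up. The inner floor is at z = 4 mm.
- cup_hole (a point): Centre of the guide hole's mouth, on the top rim of the lid's collar, 90 mm above the counter. The hole goes straight down on the cup's axis, 20 mm in diameter and 15 mm long, and opens into the empty cup. z up.
- bowl: White ceramic bowl, 124 mm wide, 45 mm tall, loose; origin at the centre of its underside. To be left alone.
- open_cup: Stainless cup without a lid, 74 mm wide, 70 mm tall, loose; origin at the centre of its underside. To be left alone.
- jar: Small amber jar with white cap, 60 mm wide, 75 mm tall, loose; origin at the centre of its underside. To be left alone.
- spoon_case: Open travel case with a pink spoon in it, 180 mm (x) by 55 mm (y), tray 22 mm tall, its pink lid standing open along the -y side to about 80 mm high; loose; origin at the centre of the tray's underside. To be left alone.
Not all that is in view belongs to the job. What is shaped like the dock but blue or purple is not meant.

How it is judged:
On the way, in this order (a step that is already met when the one before it is completed fails the run):
1. the wand is drawn up clear of the dock, held in the fingers (z of wand in the frame of dock_slot above 0.002 m and contact force between wand and the fingers above 1 N), for 0.1 s.
2. the rod's tip has entered the guide hole from above (horizontal distance between wand and cup_hole below 0.006 m and z of wand in the frame of cup_hole below -0.003 m), for 0.1 s.
3. the rod is held still in the centre of the hole with its dark band level with the collar's top (horizontal distance between each of wand, wand_band and cup_hole below 0.004 m and z of wand_band in the frame of cup_hole between -0.007 and 0.007 m and angle between wand's own z axis and vertical below 0.08 rad and linear speed of wand below 0.02 m/s and contact force between wand and the fingers above 1 N and contact force between wand and cup below 0.1 N and contact force between wand and dock below 0.1 N), for 1.5 s.
At the end, for the whole second after the job is handed in: Wand held in the fingers, upright within 0.08 rad, under 20 mm/s, rod tip and band within 4 mm of the hole's axis, band within 7 mm of the collar top's height; wand touches neither cup nor dock; lidded cup moved under 8 mm, bystanders under 15 mm (all of step 3 and distance of cup from where it was at the start of the episode below 0.008 m and distance of each of bowl, open_cup, jar, spoon_case from where it was at the start of the episode below 0.015 m); the arm keeps its last pose, push and grip.
It fails at once if the wand touches the cup or its lid (contact force between wand and cup above 0.2 N).
It fails at once if the lidded cup is shifted (distance of cup from where it was at the start of the episode above 0.008 m).
It fails at once if a bystander is shifted (distance of any of bowl, open_cup, jar, spoon_case from where it was at the start of the episode above 0.015 m).
It also fails if it takes over 58 s, if anything falls off the work surface, if the arm or the gripper's body presses on something with over 40 N, if the wrist force passes 120 N, or if a joint passes its speed limit or range.

ROBOT

A 6-joint arm with a two-finger parallel gripper is mounted at the origin on the work surface. World frame = base frame: x ahead of the robot, y to its left, z up, the work surface at z = 0. Lengths are in m, angles in rad, forces in N, time in s.
With the tool pointing down it reaches from about 0.275 to 0.775 m from the base axis. Payload 14.6 kg.
Tool frame: the origin (TCP) lies between the finger pads, 19 mm behind the fingertips; this is the grasp point; z points along the fingers, y is the line along which they close (so a half turn about z gives the same grasp; the last joint's range is limited). The gripper opens to 85 mm and grips with 20 to 120 N. Pads are 22 mm wide; open, the fingers measure 114 mm over their backs; the gripper's body (76 mm by 85 mm) begins 54 mm behind the grasp point. The pads swing forward as they close: fully open they stand 13 mm farther back than shut.
Start: joints at [1.05, 0.263, -0.048, 1.259, 0, 1.415], TCP at [0.188, 0.49, 0.25] pointing down, gripper open.
Joint ranges: [-2.65, 2.65], [-0.89, 1.7], [-1.18, 1.37], [-2.13, 2.11], [-1.35, 1.29], [-3.14, 3.14]. Speed limits (rad/s): [1.89, 1.89, 2.57, 2.79, 3.14, 3.14].

INTERFACE

Orientations are given as a unit quaternion [w, x, y, z].
In Python, from workcell import manip gives the robot as it stands. The module is installed in compiled form; this text tells all that it offers.
- The arm moves only by the tool move_arm, never from a script. Its arguments are lists of equal length, an entry for each row: "fingers": the closure, from 0 (fully open) to 1 (shut); "xyz": the shift along the tool's x, y, z in m, a list of three; "twist": the turn about the tool's z in degrees. A call has 1 to 20 rows; each row is the pose to reach, as a shift and turn from the pose commanded when the call began, along the tool's axes at that moment; what a row does not reach only later rows make up. A row lasts 1/12 s, in which the tool goes at most 41.7 mm and 7.16 degrees, less where a joint would pass 70% of its speed; a pose out of reach is approached as far as the arm can. A call with a gripper value outside its range is refused whole. The fingers move at their own pace and stop on an object; the grip force is fixed at half the most. Time passes only in rows, so rows that repeat a pose let the fingers close. It gives the time, the measured TCP pose, the force, the opening and the grip force at its end, in the units of the state.
- manip.read_state(): the state, without advancing time (a new reading comes with each control period).
- manip.get_image(name): name is "scene" or "top" or "wrist"; returns a dict with "frame" (400x640x3 uint8, red, green, blue), "vfov" (degrees; the focal length in pixels is half the picture's height over the tangent of half this angle, whatever the lens; pixels are square), "cx", "cy" (the principal point, pixels), "rvec" (rotation vector, rad) and "tvec" (3), from world to camera coordinates, as OpenCV has them. Camera axes: x right, y down, z forward; pixel columns grow to the right and rows downward; lengths in m; the calibration is good to about 2 mm. A picture is of the moment at which its call begins. There is no depth.
- manip.close_job(): hands the job in; it is judged then, once.
Trained networks look in the newest picture that a camera, given by its name, has taken for a name from the list of things; names that differ only in an ending like _2 or _b are one class to them, and where a whole thing is asked for, a point or a joint stands for the part that bears it (a point fixed in the world has none). Each returns a list of dicts, best first, with "score" (0 to 1); they miss things now and then, are a little off and sometimes report something else, mostly with a low value. They report only what shows in the picture. A call takes as long as a camera call. They do not tell look-alikes from the thing itself.
- manip.look_for(camera, thing): "extent" ([left, top, width, height] in pixels, round what is visible of it).
- manip.cut_out(camera, thing): "region" (400x640 bool, what is visible of it) and "extent" ([left, top, width, height] in pixels, round what is visible of it).
The state is a dict: "t": time; "joint_positions": joint angles; "joint_vel": joint speeds; "joint_efforts": joint torques, N m; "tcp_pos": TCP position; "orientation": TCP orientation; "wrist_force": force on the tool from outside, world axes, zero at the start; "moment": the same for the moment, N m; "finger_gap": finger opening in m; "grasp_force": force on a finger pad.
Only numpy, scipy, OpenCV 4.12 (cv2) and the standard library are available. Lean on these libraries where they do the work, as an engineer would, in place of code of your own. Each camera call takes 0.05 s, during which the arm holds its last target. There are 200 camera calls.

## Working session

There is one attempt and no reset: what is moved stays moved. The work goes in short steps, Python scripts to look and compute and a tool call to move; the robot and the scene stay as the last step left them, time stands still between calls to the robot, and variables do not carry over. Pictures are saved under pics/ and viewed, at most 10 in all, crops included, and the job is handed in when it is done.

Besides the shell and the picture viewer there is one more tool, called after "Request:" as name(argument=value, ...) on one line, values as JSON. move_arm: Moves the arm, as the interface text tells. Its arguments: {"type":"object","properties":{"fingers":{"type":"array"},"xyz":{"type":"array"},"twist":{"type":"array"}},"required":["fingers","xyz","twist"]}

```bash
mkdir -p pics
cat > h.py <<'E'
import numpy as np, cv2
from workcell import manip
def cam(n):
    d=manip.get_image(n); f=200/np.tan(np.radians(d['vfov'])/2)
    K=np.array([[f,0,d['cx']],[0,f,d['cy']],[0,0,1.]]); R=cv2.Rodrigues(np.array(d['rvec'],float))[0]; t=np.array(d['tvec'],float).ravel()
    return d['frame'],K,R,t
def ray(c,u,v):
    _,K,R,t=c; o=-R.T@t; return o, R.T@np.linalg.inv(K)@np.array([u,v,1.])
def at_z(c,u,v,z):
    o,d=ray(c,u,v); return o+d*(z-o[2])/d[2]
def proj(c,P):
    _,K,R,t=c; p=(R@np.atleast_2d(P).T).T+t; q=(K@p.T).T; return q[:,:2]/q[:,2:]
def save(n,im): cv2.imwrite('pics/'+n+'.png',cv2.cvtColor(im,cv2.COLOR_RGB2BGR))
E
python3 - <<'E'
from h import *
s=manip.read_state(); print(s['tcp_pos'],s['orientation'],s['finger_gap'])
ims=[]
for n in ['scene','top','wrist']:
    c=cam(n); ims.append(c[0]); print(n,'campos',(-c[2].T@c[3]).round(3),'f',c[1][0,0])
    for th in ['wand','dock','cup','bowl','open_cup','jar','spoon_case','cup_hole']:
        print(th,[(round(r['score'],2),np.round(r['extent']).tolist()) for r in manip.look_for(n,th)][:4])
save('scene',ims[0]);save('top',ims[1]);save('wrist',ims[2])
E
```

```text
[0.18766367 0.49004035 0.24952468] [-1.67663461e-04  1.81885182e-01  9.83319636e-01 -4.96077743e-04] 0.08588926822352325
scene campos [1.371 0.501 0.861] f 395.51531972213263
wand []
dock [(0.84, [380.0, 190.0, 28.0, 42.0]), (0.83, [358.0, 217.0, 42.0, 42.0]), (0.73, [352.0, 249.0, 43.0, 53.0]), (0.58, [324.0, 198.0, 36.0, 39.0])]
cup [(0.73, [258.0, 175.0, 23.0, 29.0])]
bowl [(0.98, [338.0, 175.0, 37.0, 27.0])]
open_cup [(0.6, [267.0, 237.0, 24.0, 38.0])]
jar [(0.56, [436.0, 250.0, 23.0, 33.0]), (0.22, [258.0, 176.0, 24.0, 31.0])]
spoon_case [(0.9, [191.0, 154.0, 50.0, 43.0])]
cup_hole [(0.83, [255.0, 176.0, 26.0, 30.0])]
top campos [0.485 0.006 1.169] f 404.7789954807775
wand [(0.48, [237.0, 201.0, 21.0, 9.0])]
dock [(0.83, [212.0, 145.0, 40.0, 32.0]), (0.74, [240.0, 240.0, 38.0, 28.0]), (0.7, [241.0, 192.0, 32.0, 30.0]), (0.62, [289.0, 203.0, 33.0, 27.0])]
cup [(0.61, [388.0, 196.0, 33.0, 30.0])]
bowl [(0.93, [298.0, 255.0, 42.0, 43.0])]
open_cup [(0.6, [311.0, 116.0, 29.0, 30.0])]
jar [(0.94, [160.0, 199.0, 31.0, 21.0])]
spoon_case [(0.84, [460.0, 168.0, 49.0, 64.0])]
cup_hole [(0.58, [391.0, 198.0, 34.0, 27.0])]
wrist campos [0.125 0.513 0.374] f 279.8777566459065
wand []
dock [(0.59, [153.0, 367.0, 22.0, 33.0])]
cup []
bowl []
open_cup []
jar []
spoon_case []
cup_hole []
```

View pics/scene.png

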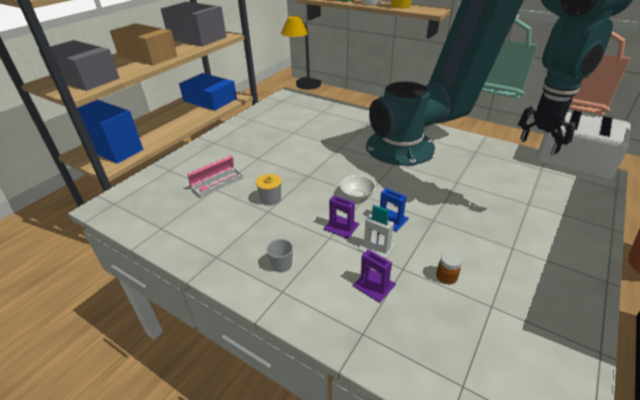

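View pics/top.png

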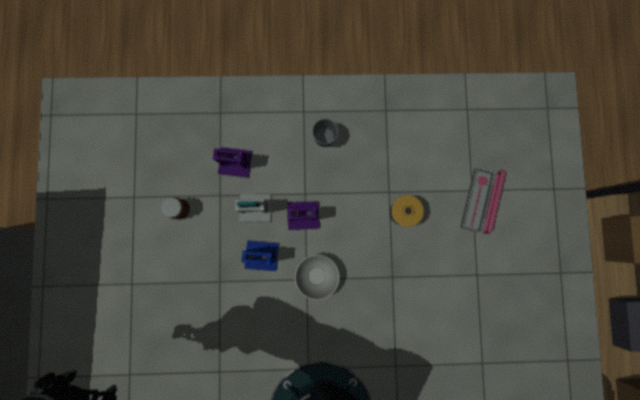

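The scene shows four dock shapes: purple at top (303,215) and (233,161), blue at (261,256), and white with the teal handle at (254,207), which is (379,232) in scene. Only the white one fits. The lidded cup is at top (407,210). I'll confirm in a crop and measure.

Run:
```python
from h import *
c=cam('top'); 
a=cv2.resize(c[0][185:230,225:285],None,fx=6.5,fy=6.5,interpolation=cv2.INTER_CUBIC)
b=cv2.resize(c[0][185:230,380:440],None,fx=6.5,fy=6.5,interpolation=cv2.INTER_CUBIC)
s=cam('scene')
d=cv2.resize(s[0][180:260,230:410],None,fx=4.33,fy=4.33,interpolation=cv2.INTER_CUBIC)[:300]
save('crop',np.vstack([np.hstack([a,b])[:,:779],d[:,:779]]))
hsv=lambda im:cv2.cvtColor(im,cv2.COLOR_RGB2HSV)
def blob(im,lo,hi,box):
    m=cv2.inRange(hsv(im),np.array(lo),np.array(hi)); k=np.zeros_like(m); l,t,r,b=box; k[t:b,l:r]=m[t:b,l:r]
    return np.argwhere(k)[:,::-1]
for nm,cc,bx in [('top',c,(225,190,275,225)),('scene',s,(365,200,395,240))]:
    p=blob(cc[0],(75,60,40),(98,255,255),bx); print(nm,len(p),p.min(0),p.max(0),cv2.minAreaRect(p.astype(np.float32)),p.mean(0))
    print([at_z(cc,*q,0.157).round(3) for q in (p.min(0),p.max(0),p.mean(0))])
for nm,cc,bx,z in [('top',c,(380,185,440,235),.08),('scene',s,(245,165,290,210),.08)]:
    p=blob(cc[0],(15,100,80),(35,255,255),bx); e=cv2.fitEllipse(cv2.convexHull(p.astype(np.int32))); print(nm,len(p),e,at_z(cc,*e[0],z).round(4))
```

```text
top 85 [237 202] [255 206] ((246.0, 204.0), (4.0, 18.0), 90.0) [246.22352941 203.83529412]
[array([0.579, 0.199, 0.157]), array([0.568, 0.154, 0.157]), array([0.574, 0.176, 0.157])]
scene 243 [372 205] [388 224] ((379.6000061035156, 214.2000274658203), (18.34120750427246, 15.17893123626709), 18.43494987487793) [379.69135802 214.28395062]
[array([0.578, 0.15 , 0.157]), array([0.627, 0.222, 0.157]), array([0.603, 0.186, 0.157])]
top 767 ((407.14593505859375, 210.58438110351562), (31.7860050201416, 31.80036163330078), 43.726219177246094) [ 0.554  -0.2451  0.08  ]
scene 322 ((268.14532470703125, 181.2942352294922), (15.724005699157715, 25.509592056274414), 83.52159118652344) [ 0.5583 -0.245   0.08  ]
```

View pics/crop.png

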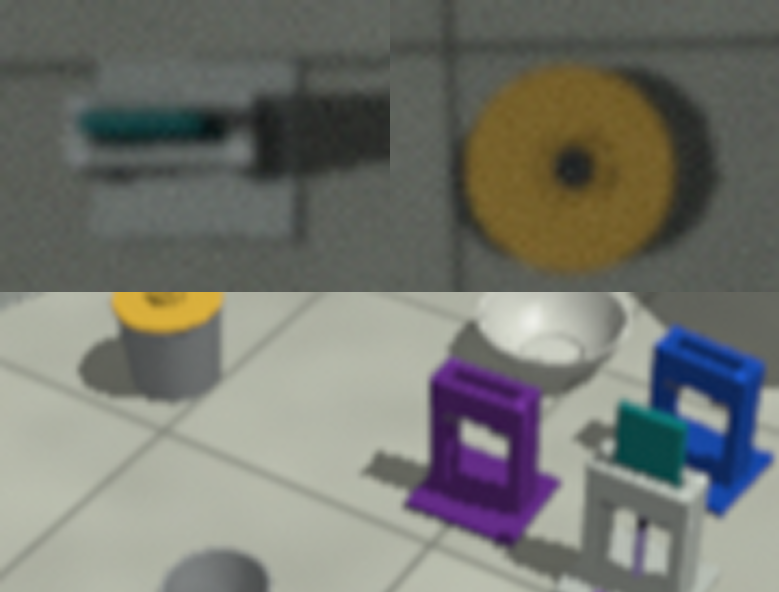

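The white dock with the teal handle and rod is the one meant, and its slot runs along world y. The cup hole is near (0.556, -0.245). I'll move above the handle at height, turning so the fingers close along world x.

Request:
move_arm(fingers=[0, 0, 0, 0, 0, 0, 0, 0, 0, 0, 0, 0, 0, 0, 0, 0, 0, 0], xyz=[[-0.47, -0.154, 0], [-0.47, -0.154, 0], [-0.47, -0.154, 0], [-0.47, -0.154, 0], [-0.47, -0.154, 0], [-0.47, -0.154, 0], [-0.47, -0.154, 0], [-0.47, -0.154, 0], [-0.47, -0.154, 0], [-0.47, -0.154, 0], [-0.47, -0.154, 0], [-0.47, -0.154, 0], [-0.47, -0.154, 0], [-0.47, -0.154, 0], [-0.47, -0.154, 0], [-0.47, -0.154, 0], [-0.47, -0.154, 0], [-0.47, -0.154, 0]], twist=[69, 69, 69, 69, 69, 69, 69, 69, 69, 69, 69, 69, 69, 69, 69, 69, 69, 69])

```text
t: 2.95
tcp_pos: [0.571, 0.1791, 0.2503]
orientation: [0.0, 0.706, 0.708, 0.0]
wrist_force: [0.3, 0.6, 0.3]
finger_gap: 0.0853
grasp_force: 0.0
```

Run:
```python
from h import *
s=manip.read_state(); print(s['t'],s['tcp_pos'],s['orientation'],s['joint_positions'])
c=cam('wrist'); print((-c[2].T@c[3]).round(3)); save('w1',c[0])
for th in ['wand','dock']:
    print(th,[(round(r['score'],2),np.round(r['extent']).tolist()) for r in manip.look_for('wrist',th)][:4])
p=s['tcp_pos']; print(proj(c,[[p[0],p[1],.157],[.573,.176,.157],[.573,.154,.157],[.573,.2,.157]]).round(1))
m=cv2.inRange(cv2.cvtColor(c[0],cv2.COLOR_RGB2HSV),(75,60,40),(98,255,255)); n,l,st,ce=cv2.connectedComponentsWithStats(m); print(st[1:][st[1:,4]>50])
```

```text
2.95 [0.57099563 0.17910018 0.25031471] [6.55941514e-05 7.06409265e-01 7.07803589e-01 1.62641514e-04] [1.67797921e-01 3.91371606e-01 1.45754037e-01 1.32483768e+00
 8.17473941e-05 1.73662239e+00]
[0.57  0.245 0.374]
wand [(0.74, [321.0, 171.0, 11.0, 68.0])]
dock [(0.88, [280.0, 240.0, 60.0, 90.0]), (0.82, [172.0, 155.0, 83.0, 96.0]), (0.69, [393.0, 91.0, 105.0, 90.0]), (0.67, [297.0, 142.0, 62.0, 90.0])]
[[321.5 208.2]
 [323.9 211.9]
 [323.8 237. ]
 [324.1 182.9]]
[[322 172  11  67 670]
 [  0 281  22  28 144]
 [  0 300  32  46 387]]
```

View pics/w1.png

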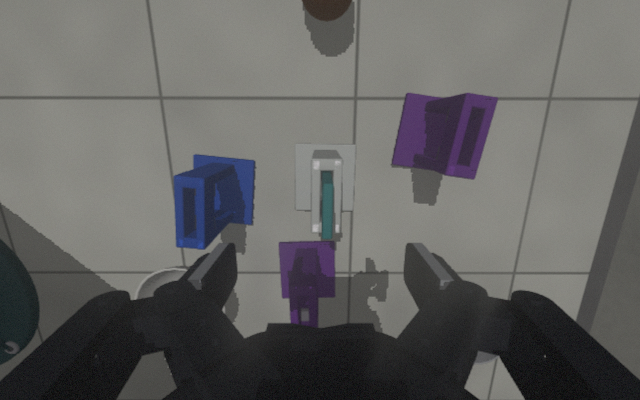

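The wrist view shows the teal handle at (327,205) in the white dock. The TCP projects at u=321.5, so the handle lies about 5 mm toward +x. I'll get its yaw and edges.

Run:
```python
from h import *
c=cam('wrist')
m=cv2.inRange(cv2.cvtColor(c[0],cv2.COLOR_RGB2HSV),(75,60,40),(98,255,255)); m[:, :300]=0
for v in range(170,242,4):
    u=np.where(m[v])[0]
    if len(u): print(v,u.min(),u.max(),c[0][v,(u.min()+u.max())//2], at_z(c,u.min(),v,.157)[:2].round(4),at_z(c,u.max()+1,v,.157)[:2].round(4))
```

```text
174 323 329 [58 81 78] [0.5724 0.2068] [0.5779 0.2068]
178 322 330 [55 79 78] [0.5717 0.2036] [0.5787 0.2036]
182 323 331 [56 80 81] [0.5725 0.2004] [0.5796 0.2004]
186 322 332 [ 63 100  99] [0.5717 0.1972] [0.5804 0.1972]
190 322 332 [ 65 103 103] [0.5717 0.1939] [0.5804 0.1939]
194 322 332 [60 98 99] [0.5717 0.1906] [0.5805 0.1906]
198 322 332 [ 63  99 102] [0.5717 0.1873] [0.5805 0.1873]
202 322 331 [ 62 100 100] [0.5717 0.184 ] [0.5798 0.184 ]
206 322 331 [59 98 97] [0.5717 0.1806] [0.5798 0.1807]
210 322 331 [ 63 101  99] [0.5717 0.1773] [0.5798 0.1773]
214 322 331 [60 99 99] [0.5717 0.1739] [0.5799 0.1739]
218 322 331 [ 62 101 101] [0.5717 0.1704] [0.5799 0.1704]
222 322 331 [ 61 101  98] [0.5718 0.167 ] [0.58  0.167]
226 322 331 [57 96 97] [0.5718 0.1635] [0.58   0.1635]
230 322 331 [57 95 97] [0.5718 0.16  ] [0.58 0.16]
234 322 331 [56 96 96] [0.5718 0.1564] [0.5801 0.1564]
238 325 329 [61 83 82] [0.5743 0.1528] [0.5785 0.1529]
```

Request:
move_arm(fingers=[0, 0, 0, 0, 0, 0, 0, 0, 0, 0.5, 1, 1, 1, 1, 1, 1, 1, 1], xyz=[[-0.0035, 0.005, 0.01], [-0.0035, 0.005, 0.03], [-0.0035, 0.005, 0.05], [-0.0035, 0.005, 0.07], [-0.0035, 0.005, 0.09], [-0.0035, 0.005, 0.105], [-0.0035, 0.005, 0.116], [-0.0035, 0.005, 0.116], [-0.0035, 0.005, 0.116], [-0.0035, 0.005, 0.116], [-0.0035, 0.005, 0.116], [-0.0035, 0.005, 0.116], [-0.0035, 0.005, 0.116], [-0.0035, 0.005, 0.116], [-0.0035, 0.005, 0.116], [-0.0035, 0.005, 0.116], [-0.0035, 0.005, 0.116], [-0.0035, 0.005, 0.116]], twist=[0, 0, 0, 0, 0, 0, 0, 0, 0, 0, 0, 0, 0, 0, 0, 0, 0, 0])

```text
t: 4.65
tcp_pos: [0.5767, 0.1749, 0.1343]
orientation: [0.0, 0.707, 0.707, 0.0]
wrist_force: [-0.2, 0.1, 4.4]
finger_gap: 0.0084
grasp_force: 58.8
```

Request:
move_arm(fingers=[1, 1, 1, 1, 1, 1, 1, 1, 1, 1, 1, 1, 1, 1], xyz=[[0, 0, -0.005], [0, 0, -0.015], [0, 0, -0.03], [0, 0, -0.045], [0, 0, -0.06], [0, 0, -0.075], [0, 0, -0.09], [0, 0, -0.105], [0, 0, -0.12], [0, 0, -0.13], [0, 0, -0.14], [0, 0, -0.14], [0, 0, -0.14], [0, 0, -0.14]], twist=[0, 0, 0, 0, 0, 0, 0, 0, 0, 0, 0, 0, 0, 0])

```text
t: 5.82
tcp_pos: [0.5764, 0.1748, 0.2736]
orientation: [-0.0, 0.707, 0.707, -0.0]
wrist_force: [-0.3, -0.9, -0.8]
finger_gap: 0.0083
grasp_force: 58.4
```

Request:
move_arm(fingers=[1, 1, 1, 1, 1, 1, 1, 1, 1, 1, 1, 1, 1, 1, 1, 1, 1, 1, 1, 1], xyz=[[-0.01, 0, 0], [-0.03, -0.002, 0], [-0.055, -0.003, 0], [-0.085, -0.004, 0], [-0.115, -0.006, 0], [-0.145, -0.008, 0], [-0.175, -0.01, 0], [-0.205, -0.012, 0], [-0.235, -0.014, 0], [-0.265, -0.015, 0], [-0.295, -0.017, 0], [-0.325, -0.018, 0], [-0.355, -0.019, 0], [-0.38, -0.02, 0], [-0.4, -0.02, 0], [-0.415, -0.02, 0], [-0.42, -0.02, 0], [-0.42, -0.02, 0], [-0.42, -0.02, 0], [-0.42, -0.02, 0]], twist=[0, 0, 0, 0, 0, 0, 0, 0, 0, 0, 0, 0, 0, 0, 0, 0, 0, 0, 0, 0])

```text
t: 7.48
tcp_pos: [0.5569, -0.2441, 0.2741]
orientation: [-0.0, 0.706, 0.708, 0.0]
wrist_force: [-0.4, 0.3, -0.7]
finger_gap: 0.0084
grasp_force: 58.4
```

Run:
```python
from h import *
s=manip.read_state(); print(s['t'],s['tcp_pos'],s['orientation'])
c=cam('wrist'); x=cam('scene'); 
np.savez('v.npz',w=c[0],x=x[0])
p=s['tcp_pos']; ln=[[p[0],p[1],z] for z in (p[2]-.051,p[2]-.071,p[2]-.121,.09)]
print(proj(c,ln).round(1)); print(proj(x,ln).round(1))
a=proj(c,ln)[2].astype(int)
save('w2',np.vstack([cv2.resize(c[0][80:280,220:420],None,fx=3,fy=3,interpolation=cv2.INTER_CUBIC)]))
q=proj(x,ln)[2].astype(int); save('s2',cv2.resize(x[0][q[1]-60:q[1]+40,q[0]-60:q[0]+60],None,fx=5,fy=5,interpolation=cv2.INTER_CUBIC)); print(q)
```

```text
7.4833 [ 0.55693215 -0.24411776  0.27407436] [-8.66332496e-05  7.06496228e-01  7.07716801e-01  4.70686330e-05]
[[321.8 226.7]
 [321.7 217.1]
 [321.4 199.3]
 [321.1 184.7]]
[[263.9 144.4]
 [264.6 149.9]
 [266.3 163. ]
 [268.3 178.8]]
[266 163]
```

View pics/w2.png

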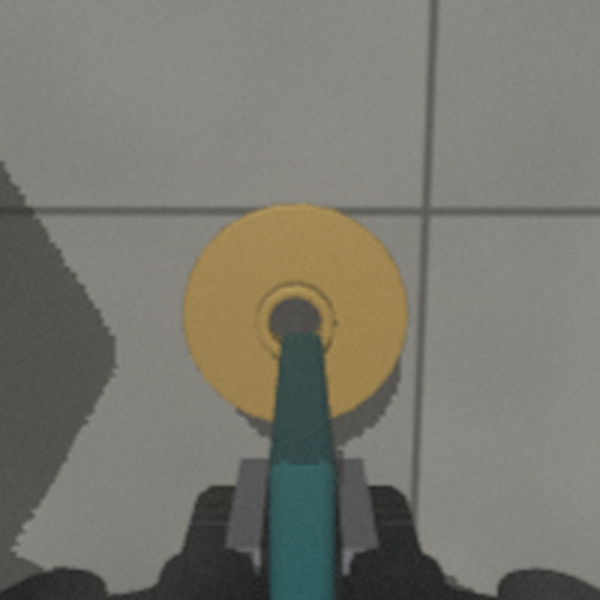

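View pics/s2.png

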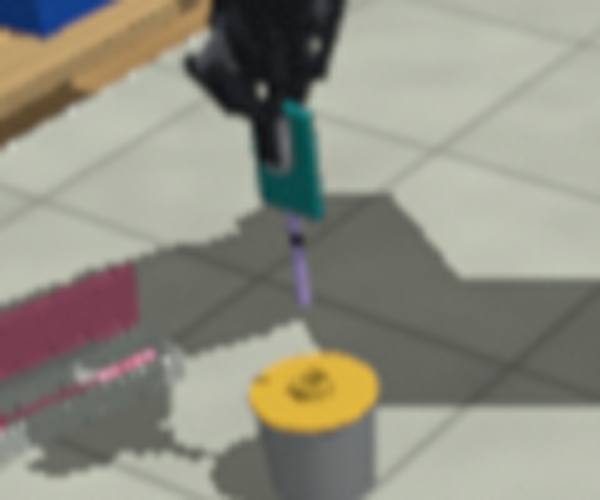

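The wrist crop shows the hole at about (318,186). The handle's lower near edge is at about (320.4,191.8) and hides the rod. The scene crop shows the tip at about (267,163.6), hanging upright above the lid. I'll work out the offsets numerically.

Run:
```python
from h import *
c=cam('wrist'); x=cam('scene'); p=manip.read_state()['tcp_pos']
hs=cv2.cvtColor(c[0],cv2.COLOR_RGB2HSV)
yel=cv2.inRange(hs,(15,90,80),(35,255,255)); yel[:120]=0;yel[280:]=0
# lid circle: upper part of outline
pts=np.array([[u,np.where(yel[:,u])[0].min()] for u in range(285,353) if yel[:,u].any()],float)
W=np.array([at_z(c,u+.5,v,.08)[:2] for u,v in pts])
from scipy.optimize import least_squares
r=least_squares(lambda q:np.hypot(*(W-q[:2]).T)-.044,[.555,-.245],loss='soft_l1',f_scale=.001); print('lid centre wrist',r.x.round(4),np.abs(r.fun).mean())
# hole: gray pixels above the handle
g=((hs[...,1]<80)).astype(np.uint8); 
hole=np.argwhere(g[172:191,308:330])[:,::-1]+[308,172]
print('hole u',hole[:,0].min(),hole[:,0].max(),'v',hole[:,1].min())
print('hole x from edges',at_z(c,hole[:,0].min(),186,.09)[:2],at_z(c,hole[:,0].max()+1,186,.09)[:2], 'far edge', at_z(c,318.5,hole[:,1].min(),.09)[:2])
teal=cv2.inRange(hs,(75,40,25),(98,255,255)); teal[:150]=0
for v in (193,200,210,220,232,234,236,250,270):
    u=np.where(teal[v])[0]; u=u[(u>290)&(u<350)]; print(v,u.min(),u.max()+1)
print('teal top',np.where(teal[:,316:326])[0].min())
pr=lambda P:proj(c,P).round(1).tolist()
print('expect low edge',pr([p+[-.0045,.024,-.051],p+[.0045,.024,-.051],p+[-.0045,.024,.024],p+[.0045,.024,.024]]))
# scene rod
h2=cv2.cvtColor(x[0],cv2.COLOR_RGB2HSV)
for v in range(146,166):
    print(v,[tuple(x[0][v,u]) for u in range(262,271)] if v in(150,160) else '', (np.sum(np.arange(260,273)*np.clip(x[0][v,260:273,2].astype(float)-x[0][v,260:273,1],0,None))/max(1,np.sum(np.clip(x[0][v,260:273,2].astype(float)-x[0][v,260:273,1],0,None)))).round(2), proj(x,[p[0],p[1],p[2]-.051-(v-144.4)/18.6*.07])[0].round(1))
```

```text
lid centre wrist [ 0.5538 -0.2484] 0.0002691120056322739
hole u 310 326 v 179
hole x from edges [ 0.54455522 -0.24565812] [ 0.56366771 -0.24563762] far edge [ 0.55411448 -0.23765604]
193 315 326
200 314 327
210 313 328
220 312 330
232 310 331
234 310 331
236 310 332
250 309 332
270 309 332
teal top 191
expect low edge [[314.9, 191.9], [328.9, 192.0], [311.4, 237.8], [334.9, 237.9]]
146  264.12 [264.1 146. ]
147  264.28 [264.2 147.1]
148  264.4 [264.3 148.1]
149  264.44 [264.4 149.1]
150 [(np.uint8(100), np.uint8(101), np.uint8(94)), (np.uint8(86), np.uint8(87), np.uint8(84)), (np.uint8(62), np.uint8(58), np.uint8(69)), (np.uint8(53), np.uint8(49), np.uint8(62)), (np.uint8(66), np.uint8(66), np.uint8(65)), (np.uint8(90), np.uint8(93), np.uint8(85)), (np.uint8(94), np.uint8(95), np.uint8(88)), (np.uint8(92), np.uint8(94), np.uint8(86)), (np.uint8(94), np.uint8(96), np.uint8(88))] 264.54 [264.6 150.1]
151  264.81 [264.7 151.1]
152  264.96 [264.8 152.2]
153  265.03 [265.  153.2]
154  265.19 [265.1 154.2]
155  265.39 [265.2 155.2]
156  265.53 [265.3 156.1]
157  265.63 [265.5 157.1]
158  265.74 [265.6 158.1]
159  265.8 [265.7 159.1]
160 [(np.uint8(92), np.uint8(94), np.uint8(87)), (np.uint8(93), np.uint8(95), np.uint8(87)), (np.uint8(95), np.uint8(94), np.uint8(96)), (np.uint8(109), np.uint8(101), np.uint8(126)), (np.uint8(128), np.uint8(117), np.uint8(155)), (np.uint8(125), np.uint8(117), np.uint8(143)), (np.uint8(108), np.uint8(108), np.uint8(108)), (np.uint8(104), np.uint8(106), np.uint8(97)), (np.uint8(104), np.uint8(107), np.uint8(98))] 265.97 [265.8 160.1]
161  266.2 [266.  161.1]
162  266.32 [266.1 162. ]
163  266.34 [266.2 163. ]
164  266.42 [266.3 164. ]
165  0.0 [266.4 164.9]
```

Request:
move_arm(fingers=[1, 1, 1, 1, 1, 1, 1, 1], xyz=[[-0.001, -0.001, 0.005], [-0.0025, -0.002, 0.015], [-0.0025, -0.002, 0.028], [-0.0025, -0.002, 0.04], [-0.0025, -0.002, 0.048], [-0.0025, -0.002, 0.05], [-0.0025, -0.002, 0.05], [-0.0025, -0.002, 0.05]], twist=[0, 0, 0, 0, 0, 0, 0, 0])

```text
t: 8.35
tcp_pos: [0.5551, -0.2477, 0.2244]
orientation: [0.0, 0.707, 0.707, 0.0]
wrist_force: [0.2, -0.4, -1.3]
finger_gap: 0.0086
grasp_force: 58.4
```

Run:
```python
from h import *
s=manip.read_state();p=s['tcp_pos'];print(p,s['orientation'])
c=cam('scene'); w=cam('wrist'); t=cam('top')
A=cv2.resize(c[0][150:190,248:288],None,fx=12,fy=12,interpolation=cv2.INTER_CUBIC)
B=cv2.resize(w[0][130:250,280:360],None,fx=4,fy=4,interpolation=cv2.INTER_CUBIC)
save('v3',np.hstack([A,B]))
print('scene axis',proj(c,[[p[0],p[1],z] for z in (p[2]-.0523,p[2]-.1223,.09)]).round(2).tolist())
print('scene hole if wrist / top:',proj(c,[[.554,-.248,.09],[.554,-.2451,.09]]).round(2).tolist())
print('per mm scene',proj(c,[[p[0]+.01,p[1],.09],[p[0],p[1]+.01,.09]]).round(2).tolist())
h=cv2.cvtColor(c[0],cv2.COLOR_RGB2HSV); m=cv2.inRange(h,(15,100,80),(35,255,255)); m[:165]=0;m[205:]=0;m[:,:245]=0;m[:,295:]=0
for v in range(168,196,2):
    u=np.where(m[v])[0]
    if len(u): print(v,u.min(),u.max()+1,(u.min()+u.max()+1)/2)
for v in range(150,175):
    k=np.clip(c[0][v,258:276,2].astype(float)-c[0][v,258:276,1],0,None); k[k<3]=0; print(v,round((k*np.arange(258.5,276)).sum()/max(1,k.sum()),2),end='; ')
print('\nlid outline pred for centre (.554,-.2465): ')
a=np.linspace(0,2*np.pi,200); q=proj(c,np.c_[.554+.044*np.cos(a),-.2465+.044*np.sin(a),0*a+.08]); print(q.min(0),q.max(0))
```

```text
[ 0.55505696 -0.24770251  0.22443258] [2.43995209e-04 7.06819581e-01 7.07393820e-01 6.12574557e-05]
scene axis [[265.17, 157.53], [267.42, 175.22], [267.8, 178.17]]
scene hole if wrist / top: [[267.92, 177.99], [268.6, 178.24]]
per mm scene [[265.94, 179.66], [270.14, 179.05]]
174 265 277 271.0
176 260 280 270.0
178 258 282 270.0
180 256 282 269.0
182 256 282 269.0
184 256 280 268.0
186 258 278 268.0
188 260 274 267.0
150 0.0; 151 0.0; 152 0.0; 153 0.0; 154 0.0; 155 0.0; 156 0.0; 157 265.83; 158 265.76; 159 265.94; 160 266.04; 161 266.12; 162 266.2; 163 266.26; 164 266.63; 165 266.65; 166 266.78; 167 267.07; 168 267.29; 169 267.4; 170 267.46; 171 267.61; 172 267.76; 173 267.91; 174 267.87; 
lid outline pred for centre (.554,-.2465): 
[255.53063851 173.1232585 ] [281.56706056 188.31907712]
```

View pics/v3.png

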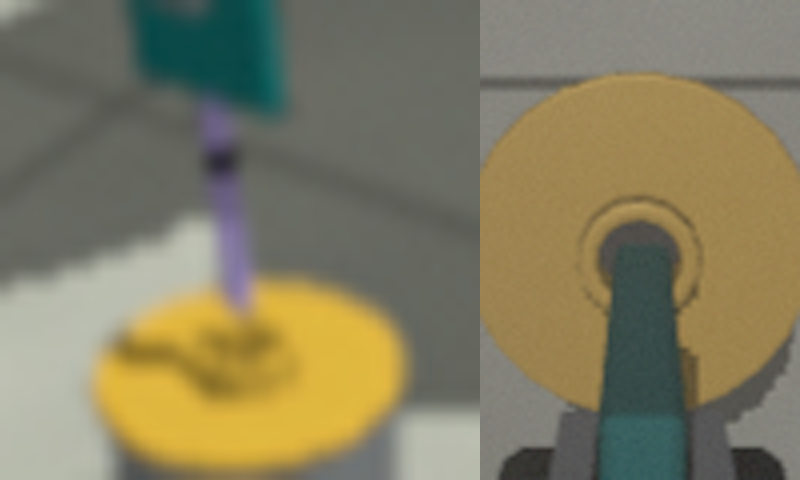

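The scene crop shows the rod upright, with its tip at about (267.9,174) just over the hole. The wrist crop shows the hole centred about 1 mm to the −x side of the axis. I'll correct by 1 mm in each axis and lower.

Request:
move_arm(fingers=[1, 1, 1, 1, 1, 1, 1, 1, 1, 1, 1, 1, 1, 1, 1], xyz=[[0.001, -0.001, 0], [0.001, -0.001, 0], [0.001, -0.001, 0], [0.001, -0.001, 0.005], [0.001, -0.001, 0.011], [0.001, -0.001, 0.017], [0.001, -0.001, 0.023], [0.001, -0.001, 0.03], [0.001, -0.001, 0.037], [0.001, -0.001, 0.044], [0.001, -0.001, 0.051], [0.001, -0.001, 0.057], [0.001, -0.001, 0.061], [0.001, -0.001, 0.062], [0.001, -0.001, 0.062]], twist=[0, 0, 0, 0, 0, 0, 0, 0, 0, 0, 0, 0, 0, 0, 0])

```text
t: 9.75
tcp_pos: [0.5539, -0.2466, 0.1617]
orientation: [-0.0, 0.707, 0.707, -0.0]
wrist_force: [0.2, 0.1, -0.4]
finger_gap: 0.0086
grasp_force: 58.4
```

Run:
```python
from h import *
P=[];
for i in range(3):
    c=cam('scene'); s=manip.read_state(); P.append(s['tcp_pos'])
w=cam('wrist'); p=np.mean(P,0); print(np.round(P,4),s['wrist_force'],s['finger_gap'])
A=cv2.resize(c[0][160:200,248:288],None,fx=12,fy=12,interpolation=cv2.INTER_CUBIC)
B=cv2.resize(w[0][130:250,280:360],None,fx=4,fy=4,interpolation=cv2.INTER_CUBIC)
save('v4',np.hstack([A,B]))
print(proj(c,[[p[0],p[1],z] for z in (p[2]-.0523,p[2]-.0723,.09)]).round(2).tolist())
for v in range(168,184): print(v,c[0][v,263:274].sum(1))
```

```text
[[ 0.554  -0.2467  0.1621]
 [ 0.5541 -0.2468  0.1623]
 [ 0.5541 -0.2468  0.1623]] [ 0.47473826 -0.43464538 -1.08655491] 0.008631874897662675
[[267.59, 173.24], [268.21, 178.12], [268.21, 178.1]]
168 [153 156 160 168 162 156 156 146 174 227 277]
169 [152 157 153 159 152 155 155 154 172 218 271]
170 [159 153 154 152 156 157 156 158 167 210 266]
171 [246 214 173 152 152 157 155 156 168 208 254]
172 [415 355 260 201 176 163 152 153 164 193 244]
173 [527 479 391 308 245 205 187 171 165 186 243]
174 [535 518 469 411 337 284 258 253 246 244 295]
175 [484 491 472 451 392 337 338 373 373 349 378]
176 [400 446 430 421 386 337 358 426 447 436 444]
177 [322 379 349 334 321 279 296 372 427 463 467]
178 [282 314 300 275 237 186 198 284 370 447 468]
179 [282 321 339 306 260 202 201 283 373 425 465]
180 [318 328 352 344 339 314 305 338 392 414 459]
181 [384 326 301 323 349 364 364 371 401 419 460]
182 [445 379 314 315 337 369 385 401 437 447 467]
183 [469 442 401 397 406 421 431 441 463 465 470]
```

View pics/v4.png

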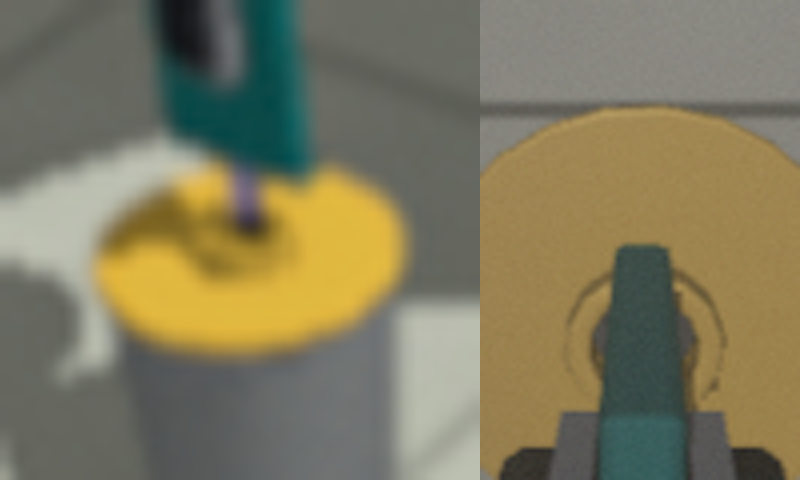

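The scene crop shows the rod entering the centre of the hole with the dark band at the collar top, around (268.4,178). The wrist crop shows the handle centred on the collar, both at u≈645 in the crop. I'll hold here.

Request:
move_arm(fingers=[1, 1, 1, 1, 1, 1, 1, 1, 1, 1, 1, 1, 1, 1, 1, 1, 1, 1, 1, 1], xyz=[[0, 0, 0], [0, 0, 0], [0, 0, 0], [0, 0, 0], [0, 0, 0], [0, 0, 0], [0, 0, 0], [0, 0, 0], [0, 0, 0], [0, 0, 0], [0, 0, 0], [0, 0, 0], [0, 0, 0], [0, 0, 0], [0, 0, 0], [0, 0, 0], [0, 0, 0], [0, 0, 0], [0, 0, 0], [0, 0, 0]], twist=[0, 0, 0, 0, 0, 0, 0, 0, 0, 0, 0, 0, 0, 0, 0, 0, 0, 0, 0, 0])

```text
t: 11.62
tcp_pos: [0.5539, -0.2467, 0.162]
orientation: [0.0, 0.707, 0.707, -0.0]
wrist_force: [-0.5, -0.2, -2.3]
finger_gap: 0.0083
grasp_force: 58.4
```

Request:
move_arm(fingers=[1, 1, 1, 1, 1, 1, 1, 1], xyz=[[0, 0, 0], [0, 0, 0], [0, 0, 0], [0, 0, 0], [0, 0, 0], [0, 0, 0], [0, 0, 0], [0, 0, 0]], twist=[0, 0, 0, 0, 0, 0, 0, 0])

```text
t: 12.28
tcp_pos: [0.5539, -0.2467, 0.162]
orientation: [0.0, 0.707, 0.707, 0.0]
wrist_force: [0.6, -0.4, -1.8]
finger_gap: 0.0084
grasp_force: 58.4
```

```bash
python3 -c "
from workcell import manip
s=manip.read_state();print(s['t'],s['tcp_pos'],s['grasp_force'])
print(manip.close_job())"
```

```text
12.2833 [ 0.55391957 -0.24666574  0.16200089] 58.443326354026794
the job is handed in; nothing more can be done
None
```

I handed the job in at 12.3 s with the wand still gripped upright and still in the guide hole; in the last pictures, taken just before a hold of over 2 s, the rod was centred and its dark band level with the collar top (the hand-in returned no verdict).

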